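Ease the glue press by one ratchet notch

TASK

The glued plywood box in the ratchet press has set, so ease the jaw by exactly one notch: with a fingertip lift the red pawl off the ratchet wheel by its yellow pin, push the star handle so that the wheel turns back one notch (its top going away from the jaw side, towards the pawl), then tip the pawl back so that it drops fully into the next notch. Push gently and grip nothing, never let the wheel run on to a second notch or turn it tighter, and leave the glue bottle, the tray and the tape roll where they are.

Things in the scene. Friction and masses are not known exactly. Their poses are not given: they have to be found in the camera images.
- press: fixed glue press, plywood bed 140 x 440 x 18 mm (y -265 to 175). Origin on the table under the wheel's middle; x = wheel axle, pointing away from the robot within 25 degrees; y from the jaw to the pawl; z up. Axle at height 150. Bearing cheek x -18 to -6, 64 wide, 182 high. Pawl pivot y 113, height 136, on a post at x -18 to -6. Gear housing x 23 to 69, y -38 to 38, 48 high
- jaw: sliding plywood jaw 120 x 14 x 60 mm, origin under its centre on the bed; turning the wheel back slides it towards press -y, 20 mm per radian. It, the glued box and the fence fill press y -136 to -245 mm, up to 93 mm high
- wheel: the vertical blue ratchet wheel, 12 saw teeth, 150 mm over the tips, 14 mm thick (x 0 to 14 mm of the press frame), with a star handle of four steel spokes (10 mm thick) on the robot's side, in the plane x -36 mm. Origin on the axle, on the robot-side face of the wheel. Stiff and self-holding: about 0.25 N m turns it, it stays where it is left
- spoke_a (a point): centre of the black ball knob (24 mm diameter) on the upper spoke, 108 mm from the axle; at wheel_turn 0 the spoke leans 0.35 rad (20 degrees) from vertical towards press -y. Pushed towards press +y it turns the wheel back
- spoke_b (a point): centre of the black ball knob of the next spoke, 90 degrees further, on the pawl's side (+y); pushed down it turns the wheel back
- pawl: the red steel pawl, an 80 g bar 14 mm thick and 90 mm long in the plane of the wheel; origin on its pivot axis, on the robot-side face. Seated, it leans 45 degrees from the pivot up towards the wheel (-y) and blocks the wheel from turning back
- pawl_pin (a point): middle of the pawl's yellow finger pin: 12 mm diameter, 50 mm long, standing out along press x (x 14 to 64, this point x 42 mm), on the wheel's side away from the robot and the star handle, 70 mm from the pivot. Seated: press y 66, height 188 mm; thrown back: y 147, height 197 mm. Pushed towards +y it rises and goes over the top
- wheel_turn (a joint): turn of the wheel in rad: grows as it turns back (top towards press +y). At the start -0.06 to 0; one notch is 0.524; the pawl blocks it at 0.016 (first notch) and 0.54 (next notch), and can drop fully in only when the wheel stands 0.01 to 0.1 before such a point
- pawl_turn (a joint): angle of the pawl in rad: 0 fully seated in a notch, above 0.2 clear of the teeth, 0.8 balanced upright, 1.25 thrown back on its stop. It falls by its weight to either side of 0.8, and stays thrown back by itself; resting on a tooth it reads 0.05 to 0.2
- glue: loose yellow glue bottle with orange nozzle, 56 mm diameter, 160 mm high, origin at its foot; leave alone
- tray: loose open plywood box 90 x 70 x 45 mm, origin under its centre; leave alone
- tape: loose yellow roll of tape, 84 mm diameter, 24 mm high, lying flat, origin under its centre; leave alone

How it is judged:
By the outcome, as a careful person would: the job done as asked, in the order asked, and still so for the second after the job is handed in, with the robot touching nothing.
It also fails if it takes over 59 s, if anything falls off the work surface, if the arm or the gripper's body presses on something with over 40 N, if the wrist force passes 120 N, or if a joint passes its speed limit or range.

ROBOT

A 6-joint arm with a two-finger parallel gripper is mounted at the origin on the work surface. World frame = base frame: x ahead of the robot, y to its left, z up, the work surface at z = 0. Lengths are in m, angles in degrees, forces in N, time in s.
With the tool pointing down it reaches from about 0.35 to 0.775 m from the base axis. Payload 5.5 kg.
Tool frame: the origin (TCP) lies at the very end of the fingers, on their centre line; the grasp point (between the pads) lies 19 mm behind it (manip.pinch_z is the z of the grasp point in the tool frame, in m); z points along the fingers, y is the direction in which the jaws open and shut (so a half turn about z gives the same grasp; the last joint's range is limited). The gripper opens to 85 mm and grips with 20 to 120 N. Pads are 22 mm wide; open, the fingers measure 114 mm over their backs; the gripper's body (76 mm by 85 mm) begins 54 mm behind the grasp point. The pads swing forward as they close: fully open they stand 13 mm farther back than shut.
Start: joints at [67.689, 17.945, 2.641, 74.691, 0, 82.002], TCP at [0.142, 0.557, 0.231] pointing down, gripper open.
Joint ranges: [-158.12, 158.12], [-49.38, 96.58], [-58.88, 72.47], [-126.05, 133.96], [-84.25, 85.87], [-180, 180]. Speed limits (degrees/s): [147.25, 147.25, 180, 180, 180, 180].

INTERFACE

Orientations are given as [roll, pitch, yaw] about the fixed x, y, z axes, in that order (R = Rz(yaw) Ry(pitch) Rx(roll)).
In Python, from station import manip gives the robot as it stands.
- The arm moves only by the tool apply_moves, never from a script. Its argument "moves" is text: rows parted by semicolons, each of 4 numbers parted by spaces: the shift along the tool's x, y, z each as a share of 0.05 m, from -1 to 1, then the turn about the tool's z as a share of 6 degrees, from -1 to 1. A call has exactly 8 rows; each row shifts and turns the pose as measured when the row begins, along the tool's axes as they then stand; what a row does not reach is not made up. A row lasts 1/10 s, in which the tool goes at most 50 mm and 8.59 degrees, less where a joint would pass 70% of its speed; a pose out of reach is approached as far as the arm can. A call with a number of a shift or a turn outside -1 to 1 is refused whole. A call with a gripper value outside its range is refused whole. "jaw" is the opening, from 0 (shut) to 1 (fully open), set as the call begins (left out, the last holds). The fingers move at their own pace and stop on an object; the grip force is fixed at half the most. Time passes only in rows, so rows that do not move let the fingers close, or fill a call up. It gives the time, the measured TCP pose, the force and the opening at its end, in the units of the state.
- manip.state(): the state, without advancing time (a new reading comes with each control period).
- manip.get_image(name): name is "scene" or "side" or "wrist"; returns (picture, depth): 384x512x3 uint8, red, green, blue; 384x512 float32, m along the optical axis (not along the pixel's ray), 0 where there is no reading.
- manip.calibration(name): a dict with "fovy" (degrees; the focal length in pixels is half the picture's height over the tangent of half this angle, whatever the lens; pixels are square), "cx", "cy" (the principal point, pixels), "D" ([k1, k2, p1, p2, k3] as OpenCV has them; the pictures are not rectified), "camera_from_world" (4x4, takes a point from world to camera coordinates). Camera axes: x right, y up, looking along -z (the intrinsics and any distortion apply to the point x, -y, -z); pixel columns grow to the right and rows downward; lengths in m; the calibration is good to about 2 mm. A picture is of the moment at which its call begins: read the wrist's pose just before it. calibration takes no time and is no camera call; for the wrist camera it gives the pose at the moment of the call.
- manip.hand_in(): hands the job in, once; it reports no verdict.
The state is a dict: "time_s": time; "joint_positions": joint angles; "joint_vel": joint speeds; "tau": joint torques, N m; "tool_pos": TCP position; "ee_rot": TCP orientation; "force": force on the tool from outside, world axes, zero at the start; "ft_torque": the same for the moment, N m; "gripper_width": finger opening in m.
Only numpy, scipy, OpenCV 4.12 (cv2) and the standard library are available. Lean on these libraries where they do the work, as an engineer would, in place of code of your own. Each camera call takes 0.05 s, during which the arm holds its last target. There are 200 camera calls.

## Working session

There is one attempt and no reset: what is moved stays moved. The work goes in short steps, Python scripts to look and compute and a tool call to move; the robot and the scene stay as the last step left them, time stands still between calls to the robot, and variables do not carry over. Pictures are saved under pics/ and viewed, about 8 in all and at most 12, crops included, and the job is handed in when it is done.

Besides the shell and the picture viewer there is one more tool, called after "Call:" by a JSON object that holds its "op" and its "data". apply_moves: Moves the arm, as the interface text tells. Its arguments: {"type":"object","properties":{"moves":{"type":"string"},"jaw":{"type":"number"}},"required":["moves"]}

```bash
mkdir -p pics; ls; cat > h.py <<'E'
import numpy as np, cv2
from station import manip
def look(n,fn=None):
    c=manip.calibration(n); im,d=manip.get_image(n)
    if fn: cv2.imwrite('pics/'+fn,im[:,:,::-1])
    return im,d,c
def K(c,h=384):
    f=h/2/np.tan(np.radians(c['fovy'])/2)
    return np.array([[f,0,c['cx']],[0,f,c['cy']],[0,0,1.]])
def ray(c,uv):
    p=cv2.undistortPoints(np.array(uv,float).reshape(-1,1,2),K(c),np.array(c['D'],float)).reshape(-1,2)
    d=np.c_[p[:,0],-p[:,1],-np.ones(len(p))]
    M=np.linalg.inv(np.array(c['camera_from_world']))
    return M[:3,3],d@M[:3,:3].T      # points = o + depth*d
def pts(c,d,mask):
    v,u=np.nonzero(mask&(d>0)); o,r=ray(c,np.c_[u,v]); return o+r*d[v,u][:,None]
def proj(c,P):
    P=np.atleast_2d(P); M=np.array(c['camera_from_world']); q=P@M[:3,:3].T+M[:3,3]
    q=q*[1,-1,-1]; return cv2.projectPoints(q,np.zeros(3),np.zeros(3),K(c),np.array(c['D'],float))[0].reshape(-1,2)
E
python3 - <<'E'
from h import *
s=manip.state(); print(s['time_s'],s['tool_pos'],s['ee_rot'],s['force'],s['gripper_width'])
for n in('scene','side'):
    im,d,c=look(n,n+'0.png'); print(n,(d>0).mean(), ray(c,[[256,192]]))
a=cv2.imread('pics/scene0.png');b=cv2.imread('pics/side0.png')
cv2.imwrite('pics/both0.png',cv2.resize(np.vstack([a,b]),None,fx=.78,fy=.78))
E
```

```text
pics
0.0 [0.14193395 0.55667553 0.23039236] [-1.79893795e+02 -1.60147013e-02  1.65689683e+02] [ 0.63651795 -0.22913097 -0.52405505] 0.08517752874324512
scene 0.9958750406901041 (array([0.86835935, 0.36994096, 0.96462808]), array([[-0.3244459 , -0.41032569, -0.8530509 ]]))
side 0.99591064453125 (array([0.48799345, 0.65558932, 0.62323375]), array([[ 0.10620456, -0.83442979, -0.54085667]]))
```

View pics/scene0.png

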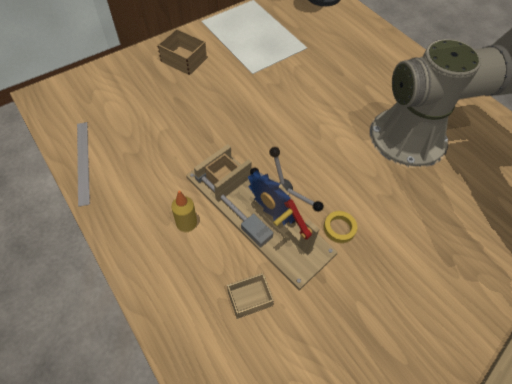

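View pics/side0.png

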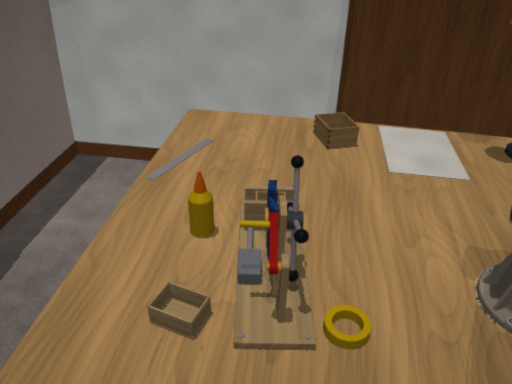

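The scene view shows the wheel at about (268,195), knob a (275,152), knob b (318,206), pin (283,216), and tape (341,227). In the side view, knob a is at (297,162), knob b (302,236) and the pin (255,224). Next I'll measure these.

```bash
cat > meas.py <<'E'
from h import *
def blob(mask,near,r=30):
    n,l,s,c=cv2.connectedComponentsWithStats(mask.astype(np.uint8))
    best=None
    for i in range(1,n):
        if s[i,4]>=12 and np.hypot(*(c[i]-near))<r and (best is None or s[i,4]>s[best,4]): best=i
    return (l==best,c[best]) if best else (None,None)
def tri(c1,p1,c2,p2):
    o1,d1=ray(c1,[p1]);o2,d2=ray(c2,[p2]);A=np.c_[d1[0],-d2[0]]
    t=np.linalg.lstsq(A,o2-o1,rcond=None)[0];P,Q=o1+t[0]*d1[0],o2+t[1]*d2[0]
    return (P+Q)/2,np.linalg.norm(P-Q)
E
python3 - <<'E'
from meas import *
a=cv2.imread('pics/scene0.png')[:,:,::-1];b=cv2.imread('pics/side0.png')[:,:,::-1]
C=[manip.calibration('scene'),manip.calibration('side')]
I=[];D=[]
for n in('scene','side'):
    im,d,c=look(n);I.append(im);D.append(d)
hsv=[cv2.cvtColor(i,cv2.COLOR_RGB2HSV) for i in I]
m=lambda k,f:f(*[hsv[k][...,j].astype(int) for j in range(3)])
blk=lambda h,s,v:(v<45)
yel=lambda h,s,v:(h>20)&(h<33)&(s>200)&(v>90)
red=lambda h,s,v:((h<6)|(h>174))&(s>190)&(v>80)
blu=lambda h,s,v:(h>100)&(h<130)&(s>120)
for nm,f,n0,n1 in[('a',blk,(275,152),(297,162)),('b',blk,(318,206),(302,236)),('pin',yel,(283,216),(255,224)),('pawl',red,(298,216),(274,240)),('wheel',blu,(268,195),(272,200)),('tape',yel,(341,227),(348,326)),('glue',yel,(185,213),(201,213))]:
    r=[blob(m(k,f),n,15) for k,n in((0,n0),(1,n1))]
    for k in(0,1):
        if r[k][0] is None: print(nm,k,'none');continue
        P=pts(C[k],D[k],r[k][0]);print(nm,k,r[k][1].round(1),len(P),'med',np.median(P,0).round(4),'min',P.min(0).round(3),'max',P.max(0).round(3))
    if r[0][0] is not None and r[1][0] is not None: print('   tri',tri(C[0],r[0][1],C[1],r[1][1]))
E
```

```text
a 0 [274.2 151.8] 53 med [ 0.5078 -0.0315  0.2581] min [ 0.499 -0.041  0.249] max [ 0.514 -0.026  0.262]
a 1 [297.  161.6] 106 med [ 0.5028 -0.0265  0.2549] min [ 0.494 -0.036  0.243] max [ 0.512 -0.022  0.263]
   tri (array([ 0.50298701, -0.03706149,  0.24891818]), np.float64(0.00041721351317126784))
b 0 [317.7 205.9] 66 med [0.4871 0.1061 0.2001] min [0.476 0.095 0.194] max [0.494 0.114 0.205]
b 1 [300.5 235.6] 150 med [0.4837 0.1119 0.1975] min [0.473 0.02  0.128] max [0.495 0.119 0.204]
   tri (array([0.48302621, 0.10306695, 0.19130474]), np.float64(0.0015831988143252642))
pin 0 none
pin 1 [254.4 223.4] 177 med [0.5617 0.0857 0.192 ] min [ 0.537 -0.117  0.045] max [0.607 0.092 0.195]
pawl 0 [303.6 228. ] 56 med [0.5266 0.1161 0.1524] min [0.518 0.096 0.141] max [0.533 0.133 0.173]
pawl 1 [273.5 241.2] 470 med [0.5267 0.1004 0.1711] min [0.517 0.066 0.135] max [0.54  0.137 0.205]
   tri (array([0.5308788 , 0.12043318, 0.18144   ]), np.float64(0.013504404325925957))
wheel 0 none
wheel 1 [272.3 196.2] 248 med [0.5395 0.0263 0.2072] min [ 0.527 -0.022  0.174] max [0.552 0.062 0.223]
tape 0 none
tape 1 [346.4 326.1] 1147 med [0.3857 0.133  0.0235] min [0.344 0.081 0.001] max [0.426 0.166 0.028]
glue 0 none
glue 1 [199.  212.5] 825 med [ 0.7078 -0.0923  0.0723] min [ 0.684 -0.125  0.004] max [ 0.735 -0.086  0.114]
```

Call:
{"op": "apply_moves", "data": {"moves": "0 0 -0.3 1;0 0 -0.3 1;0 0 -0.3 1;0 0 -0.3 1;0 0 -0.2 1;0 0 0 1;0 0 0 1;0 0 0 1", "jaw": 0}}

```text
time_s: 1.0
tool_pos: [0.1416, 0.5558, 0.3011]
ee_rot: [-179.7, 0.2, 115.8]
force: [0.2, -0.8, 0.8]
gripper_width: 0.0002
```

```bash
cat >> meas.py <<'E'
PSI=np.radians(7.9); O=np.array([.5328,.0100,0])
RP=np.array([[np.cos(PSI),-np.sin(PSI),0],[np.sin(PSI),np.cos(PSI),0],[0,0,1]])
def press(P): return (np.asarray(P)-O)@RP*1000
def world(p): return O+RP@(np.array(p)/1000)
def go(p=None,yaw=97.9):
    from scipy.spatial.transform import Rotation as R
    s=manip.state(); r=R.from_euler('xyz',s['ee_rot'],degrees=True)
    print('t',round(s['time_s'],2),'tcp press mm',press(s['tool_pos']).round(1),'rpy',np.round(s['ee_rot'],1),'F press',(np.array(s['force'])@RP).round(1),'w',round(s['gripper_width'],3))
    if p is not None:
        print('total shares along tool axes',(r.inv().apply(world(p)-np.array(s['tool_pos']))/.05).round(2),'turn rows',round(-((yaw-s['ee_rot'][2]+180)%360-180)/6,2))
def masks(im):
    h,s,v=[x.astype(int) for x in cv2.split(cv2.cvtColor(im,cv2.COLOR_RGB2HSV))]
    return dict(blk=v<45,yel=(h>20)&(h<33)&(s>200)&(v>90),red=((h<6)|(h>174))&(s>190)&(v>80),blu=(h>100)&(h<130)&(s>120))
E
python3 - <<'E'
from meas import *
go((42,35,300))
im,d,c=look('side');m=masks(im)
for n,lo,hi in(('yel',(0,0,170),(90,200,230)),('red',(-40,0,100),(60,200,260)),('blu',(-40,-100,160),(60,100,260))):
    P=press(pts(c,d,m[n]));P=P[np.all((P>lo)&(P<hi),1)];print(n,len(P),np.percentile(P,[2,50,98],axis=0).round(1).tolist())
E
```

```text
t 1.0 tcp press mm [-312.5  594.4  301.1] rpy [-179.7    0.2  115.8] F press [ 0.1 -0.8  0.8] w 0.0
total shares along tool axes [-12.82   3.31   0.06] turn rows 2.98
yel 176 [[15.3, 66.0, 186.6], [37.8, 71.6, 192.1], [62.6, 74.9, 194.6]]
red 470 [[0.3, 57.4, 138.2], [6.7, 90.7, 170.9], [13.0, 125.6, 203.4]]
blu 249 [[1.3, -24.5, 179.4], [8.5, 14.9, 207.5], [14.2, 50.1, 222.1]]
```

Call:
{"op": "apply_moves", "data": {"moves": "0 0 0 1;0 0 0 1;0 0 0 1;-0.7 0.45 0 0;-0.8 0.5 0 0;-0.8 0.5 0 0;-0.8 0.5 0 0;-0.8 0.5 0 0"}}

```text
time_s: 1.85
tool_pos: [0.289, 0.3767, 0.2983]
ee_rot: [-179.7, 0.4, 98.4]
force: [0.3, 0.3, 0.6]
gripper_width: 0.0002
```

Call:
{"op": "apply_moves", "data": {"moves": "-0.8 0.5 0 0;-0.8 0.5 0 0;-0.8 0.5 0 0;-0.8 0.5 0 0;-0.8 0.5 0 0;-0.8 0.5 0 0;-0.8 0.5 0 0;0 0 0 0"}}

```text
time_s: 2.65
tool_pos: [0.5139, 0.1106, 0.2986]
ee_rot: [-179.8, 0.5, 99.1]
force: [-1.1, -0.6, -1.3]
gripper_width: -0.0
```

```bash
python3 -c "
from meas import *
go((42,35,300))"
```

```text
t 2.65 tcp press mm [ -4.9 102.2 298.6] rpy [-179.8    0.5   99.1] F press [-1.2 -0.5 -1.3] w -0.0
total shares along tool axes [-1.36  0.91 -0.02] turn rows 0.2
```

Call:
{"op": "apply_moves", "data": {"moves": "-0.5 0.3 0 0.2;-0.5 0.3 0 0;-0.4 0.3 0 0;0 0 0 0;0 0 0.4 0;0 0 0.4 0;0 0 0.4 0;0 0 0 0"}}

```text
time_s: 3.45
tool_pos: [0.5667, 0.0483, 0.2361]
ee_rot: [-179.5, 0.3, 98.5]
force: [-0.6, -0.1, 0.2]
gripper_width: 0.0003
```

```bash
python3 -c "
from meas import *
go((42,35,174))
im,d,c=look('side');im2,d2,c2=look('scene')
f=lambda i,a,b,e,g:cv2.resize(i[b:g,a:e],None,fx=3,fy=3,interpolation=3)[:,:,::-1]
cv2.imwrite('pics/p1.png',np.hstack([f(im,190,100,320,270),f(im2,230,100,350,270)]))"
```

```text
t 3.45 tcp press mm [ 38.9  33.2 236.1] rpy [-179.5    0.3   98.5] F press [-0.6  0.   0.2] w 0.0
total shares along tool axes [0.04 0.07 1.24] turn rows 0.11
```

View pics/p1.png

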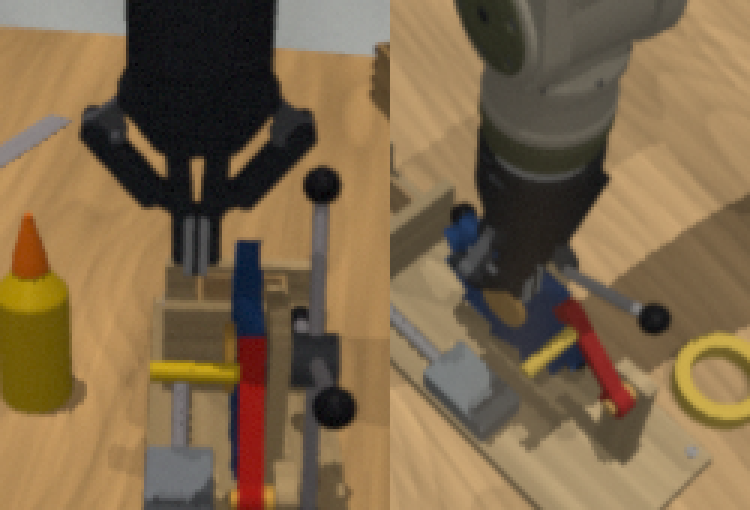

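The side view shows the shut fingers (195,260) between the wheel and the glue bottle. The knuckles are wide in press x, so I'll work nearer the pin's outer end, at x≈52 and tip z≈177.

Call:
{"op": "apply_moves", "data": {"moves": "0 0.28 0 0.1;0 0 0.3 0;0 0 0.3 0;0 0 0.3 0;0 0 0.3 0;0 0 0 0;0.1 0 0 0;0 0 0 0"}}

```text
time_s: 4.35
tool_pos: [0.5869, 0.0586, 0.1913]
ee_rot: [179.1, 0.5, 98.3]
force: [0.4, -0.3, -0.4]
gripper_width: 0.0001
```

```bash
python3 -c "
from meas import *
go((52,49,177))"
```

```text
t 4.35 tcp press mm [ 60.2  40.7 191.3] rpy [179.1   0.5  98.3] F press [ 0.4 -0.4 -0.4] w 0.0
total shares along tool axes [ 0.17 -0.17  0.28] turn rows 0.07
```

Call:
{"op": "apply_moves", "data": {"moves": "0 -0.12 0.1 0;0 0 0.1 0;0 0 0.1 0;0 0 0.05 0;0.05 0 0 0;0 0 0 0;0 0 0 0;0 0 0 0"}}

```text
time_s: 5.15
tool_pos: [0.5814, 0.0605, 0.1747]
ee_rot: [178.9, 0.5, 98.3]
force: [0.5, 0.9, -0.1]
gripper_width: 0.0001
```

```bash
python3 -c "
from meas import *
go((52,49,177))"
```

```text
t 5.15 tcp press mm [ 55.   43.3 174.7] rpy [178.9   0.5  98.3] F press [ 0.6  0.8 -0.1] w 0.0
total shares along tool axes [ 0.11 -0.06 -0.05] turn rows 0.07
```

Call:
{"op": "apply_moves", "data": {"moves": "0.1 0 0 0;0.1 0 0 0;0.1 0 0 0;0.1 0 -0.03 0;0.1 0 -0.03 0;0.1 0 -0.03 0;0.1 0 -0.03 0;0.1 0 0 0"}}

```text
time_s: 5.95
tool_pos: [0.5756, 0.1032, 0.1817]
ee_rot: [178.8, 0.5, 98.3]
force: [-0.1, 0.5, -0.4]
gripper_width: -0.0
```

```bash
cat >> meas.py <<'E'
def pawl(p=1):
    im,d,c=look('side');m=masks(im);P=press(pts(c,d,m['yel']));P=P[np.all((P>(14,0,165))&(P<(70,200,230)),1)]
    R=press(pts(c,d,m['red']));R=R[np.all((R>(-10,40,100))&(R<(30,200,240)),1)]
    print('pin',len(P),np.median(P,0).round(1),'red y,z 2-98%',np.percentile(R[:,1:],[2,98],axis=0).round(0).tolist())
E
python3 -c "
from meas import *
go();pawl()"
```

```text
t 5.95 tcp press mm [ 55.2  86.4 181.7] rpy [178.8   0.5  98.3] F press [-0.   0.5 -0.4] w -0.0
pin 194 [ 38.7 109.7 209.6] red y,z 2-98% [[98.0, 135.0], [126.0, 226.0]]
```

Call:
{"op": "apply_moves", "data": {"moves": "0.08 0 0 0;0.08 0 0 0;0.08 0 0 0;0.08 0 0 0;0.08 0 0 0;0.05 0 0 0;0 0 0 0;0 0 0 0"}}

```text
time_s: 6.8
tool_pos: [0.5713, 0.1287, 0.1807]
ee_rot: [178.9, 0.5, 98.4]
force: [0.8, -0.8, -0.6]
gripper_width: -0.0004
```

```bash
python3 -c "
from meas import *
go();pawl()"
```

```text
t 6.8 tcp press mm [ 54.5 112.3 180.7] rpy [178.9   0.5  98.4] F press [ 0.7 -0.9 -0.6] w -0.0
pin 193 [ 37.4 150.  202.6] red y,z 2-98% [[124.0, 133.0], [159.0, 221.0]]
```

Call:
{"op": "apply_moves", "data": {"moves": "-0.1 0 -0.4 0;0 0 -0.6 0;0 0 -0.6 0;0 0 -0.6 0;0 0 -0.3 0;-0.6 -0.2 0 0;-0.6 -0.2 0 0;-0.6 -0.2 0 0"}}

```text
time_s: 7.65
tool_pos: [0.553, 0.0303, 0.3104]
ee_rot: [178.9, 0.5, 98.7]
force: [0.1, -0.9, 0.6]
gripper_width: 0.0001
```

Call:
{"op": "apply_moves", "data": {"moves": "-0.5 -0.3 0 0;-0.5 -0.3 0 0;-0.4 -0.3 0 0;-0.3 -0.2 0 0;0 0 0 0;0 0 0 0;0 0 0 0;0 0 0 0"}}

```text
time_s: 8.45
tool_pos: [0.5097, -0.0693, 0.3109]
ee_rot: [178.8, 0.6, 98.3]
force: [0.0, 0.2, 0.3]
gripper_width: -0.0005
```

```bash
python3 -c "
from meas import *
go((-36,-80,240))"
```

```text
t 8.45 tcp press mm [-33.8 -75.3 310.9] rpy [178.8   0.6  98.3] F press [0.1 0.2 0.3] w -0.001
total shares along tool axes [-0.08 -0.07  1.42] turn rows 0.06
```

Call:
{"op": "apply_moves", "data": {"moves": "-0.08 -0.05 0.3 0;0 0 0.3 0;0 0 0.3 0;0 0 0.3 0;0 0 0.2 0;0 0 0 0;0 0 0 0;0 0 0 0"}}

```text
time_s: 9.25
tool_pos: [0.5123, -0.0692, 0.2394]
ee_rot: [178.7, 0.6, 98.8]
force: [-0.1, 0.0, 0.3]
gripper_width: 0.0004
```

```bash
cat >> meas.py <<'E'
def wheel(w0):
    im,d,c=look('side');im2,d2,c2=look('scene');
    for k,ph in(('a',0),('b',np.pi/2)):
        for nm,I,Dp,cc in(('side',im,d,c),('scene',im2,d2,c2)):
            t=w0-.35+ph; g=world((-36,108*np.sin(t),150+108*np.cos(t)))
            P=press(pts(cc,Dp,masks(I)['blk'])); P=P[np.linalg.norm(P-press(g),axis=1)<26]
            if len(P)<15: print(k,nm,'few',len(P));continue
            # sphere centre of known radius 12, x=-36
            from scipy.optimize import least_squares
            f=least_squares(lambda q:np.linalg.norm(P-q,axis=1)-12,press(g),loss='soft_l1').x
            print(k,nm,len(P),f.round(1),'w=',round(np.arctan2(f[1],f[2]-150)+.35-ph,3),'r',round(np.hypot(f[1],f[2]-150),1))
E
python3 -c "
from meas import *
go((-36,-65,238));wheel(-.05)"
```

```text
t 9.25 tcp press mm [-31.2 -75.6 239.4] rpy [178.7   0.6  98.8] F press [-0.1  0.1  0.3] w 0.0
total shares along tool axes [ 0.21 -0.09  0.02] turn rows 0.15
a side 127 [-35.8 -41.5 250.4] w= -0.042 r 108.6
a scene 59 [-35.8 -41.8 249.2] w= -0.049 r 107.7
b side 149 [-36.7 100.6 191.4] w= -0.041 r 108.8
b scene 63 [-35.9  99.2 191. ] w= -0.042 r 107.4
```

Call:
{"op": "apply_moves", "data": {"moves": "0.1 -0.06 0 0;0.1 0 0 0;0.1 0 0 0;0.1 0 0 0;0.1 0 0 0;0.1 0 0 0;0.1 0 0 0;0 0 0 0"}}

```text
time_s: 10.15
tool_pos: [0.5056, -0.0352, 0.2431]
ee_rot: [178.3, 1.1, 98.7]
force: [-0.3, -2.2, 1.8]
gripper_width: -0.0003
```

```bash
python3 -c "
from meas import *
go((-36,-20,240));wheel(.2);pawl()"
```

```text
t 10.15 tcp press mm [-33.2 -41.  243.1] rpy [178.3   1.1  98.7] F press [-0.6 -2.2  1.8] w -0.0
total shares along tool axes [ 0.42 -0.05  0.05] turn rows 0.13
a side 190 [-34.3 -18.1 259.8] w= 0.187 r 111.3
a scene 72 [-33.9 -18.4 256.3] w= 0.178 r 107.9
b side 142 [-37.3 107.5 167.2] w= 0.192 r 108.9
b scene 59 [-36.2 106.5 166.2] w= 0.199 r 107.7
pin 198 [ 38.8 153.  201.2] red y,z 2-98% [[125.0, 139.0], [162.0, 220.0]]
```

Call:
{"op": "apply_moves", "data": {"moves": "0.1 0 0 0;0.1 0 0 0;0.1 0 0.02 0;0.1 0 0.02 0;0.06 0 0 0;0 0 0 0;0 0 0 0;0 0 0 0"}}

```text
time_s: 11.1
tool_pos: [0.5017, -0.0109, 0.2397]
ee_rot: [178.3, 1.0, 98.7]
force: [-0.4, -3.1, 1.9]
gripper_width: 0.0003
```

```bash
python3 -c "
from meas import *
go((-36,-10,243));wheel(.4)"
```

```text
t 11.1 tcp press mm [-33.6 -16.4 239.7] rpy [178.3   1.   98.7] F press [-0.8 -3.   1.9] w 0.0
total shares along tool axes [ 0.13 -0.04 -0.07] turn rows 0.13
a side 228 [-33.6   4.9 262.2] w= 0.393 r 112.3
a scene 86 [-34.7   5.7 257.2] w= 0.403 r 107.4
b side 145 [-37.1 108.3 143.3] w= 0.412 r 108.5
b scene 55 [-35.7 107.2 141. ] w= 0.433 r 107.6
```

Call:
{"op": "apply_moves", "data": {"moves": "0.06 0 0 0;0.06 0 0 0;0 0 0 0;0 0 0 0;0 0 0 0;0 0 0 0;0 0 0 0;0 0 0 0"}}

```text
time_s: 12.0
tool_pos: [0.5008, -0.0046, 0.2394]
ee_rot: [178.4, 1.0, 98.6]
force: [1.1, -1.4, 2.1]
gripper_width: -0.0001
```

```bash
python3 -c "
from meas import *
go((-36,-10,243));wheel(.48)"
```

```text
t 12.0 tcp press mm [-33.7 -10.1 239.4] rpy [178.4   1.   98.6] F press [ 0.9 -1.5  2.1] w -0.0
total shares along tool axes [ 0.   -0.04 -0.07] turn rows 0.12
a side 224 [-34.   12.3 259.9] w= 0.462 r 110.6
a scene 87 [-34.4  12.1 256.5] w= 0.463 r 107.2
b side 144 [-36.9 107.1 136.7] w= 0.473 r 107.9
b scene 53 [-36.5 106.7 134.8] w= 0.491 r 107.7
```

Call:
{"op": "apply_moves", "data": {"moves": "-0.2 0 0 0;-0.2 0 0 0;-0.1 0 -0.4 0;0 0 -0.5 0;0 0 -0.4 0;0.3 0.4 0 0;0.6 0.6 0 0;0.7 0.6 0 0"}}

```text
time_s: 12.9
tool_pos: [0.569, 0.0563, 0.3062]
ee_rot: [178.7, 0.7, 98.0]
force: [-0.4, -0.9, 1.6]
gripper_width: -0.0002
```

Call:
{"op": "apply_moves", "data": {"moves": "0.8 0.2 0 0;0.8 0 0 0;0.8 0 0 0;0.6 0 0 0;0 0 0 0;0 0 0 0;0 0 0 0;0 0 0 0"}}

```text
time_s: 13.7
tool_pos: [0.562, 0.2104, 0.299]
ee_rot: [179.0, 0.5, 98.0]
force: [-0.5, -0.1, 0.4]
gripper_width: 0.0001
```

```bash
python3 -c "
from meas import *
go((52,183,185));wheel(.48);pawl()"
```

```text
t 13.7 tcp press mm [ 56.5 194.5 299. ] rpy [179.    0.5  98. ] F press [-0.5  0.   0.4] w 0.0
total shares along tool axes [-0.21 -0.13  2.28] turn rows 0.02
a side 123 [-36.2  15.3 256.9] w= 0.492 r 108.0
a scene 65 [-36.   13.5 256.9] w= 0.476 r 107.8
b side 138 [-37.  107.5 136.5] w= 0.475 r 108.3
b scene 50 [-36.3 107.  135.1] w= 0.489 r 108.0
pin 193 [ 38.8 153.1 201.1] red y,z 2-98% [[124.0, 132.0], [161.0, 219.0]]
```

Call:
{"op": "apply_moves", "data": {"moves": "0 -0.08 0.4 0;0 0 0.5 0;0 0 0.5 0;0 0 0.5 0;0 0 0.3 0;0 0 0.1 0;0 0 0 0;0 0 0 0"}}

```text
time_s: 14.65
tool_pos: [0.5629, 0.2047, 0.1838]
ee_rot: [178.7, 0.5, 97.6]
force: [-0.0, 0.5, -0.0]
gripper_width: 0.0002
```

```bash
python3 -c "
from meas import *
go((52,166,184))"
```

```text
t 14.65 tcp press mm [ 56.6 188.7 183.8] rpy [178.7   0.5  97.6] F press [ 0.   0.5 -0. ] w 0.0
total shares along tool axes [-0.45 -0.09 -0.  ] turn rows -0.06
```

Call:
{"op": "apply_moves", "data": {"moves": "-0.1 -0.06 0 0;-0.1 0 0 0;-0.1 0 0 0;-0.1 0 0 0;-0.1 0 0 0;-0.1 0 0 0;-0.1 0 0 0;-0.1 0 0 0"}}

```text
time_s: 15.45
tool_pos: [0.5676, 0.1618, 0.1884]
ee_rot: [178.2, 0.4, 97.6]
force: [-0.8, 0.1, -0.0]
gripper_width: 0.0003
```

Call:
{"op": "apply_moves", "data": {"moves": "-0.07 0 0 0;-0.07 0 0 0;-0.07 0 0 0;-0.07 0 0 0;-0.07 0 0 0;0 0 0 0;0 0 0 0;0 0 0 0"}}

```text
time_s: 16.25
tool_pos: [0.57, 0.142, 0.188]
ee_rot: [178.3, 0.5, 97.5]
force: [-0.5, 0.8, 0.3]
gripper_width: -0.0003
```

```bash
python3 -c "
from meas import *
go();pawl()"
```

```text
t 16.25 tcp press mm [ 55.  125.7 188. ] rpy [178.3   0.5  97.5] F press [-0.3  0.8  0.3] w -0.0
pin 74 [ 23.8 114.9 209. ] red y,z 2-98% [[112.0, 135.0], [126.0, 225.0]]
```

Call:
{"op": "apply_moves", "data": {"moves": "-0.07 0 0 0;-0.07 0 0 0;-0.07 0 0 0;-0.07 0 0 0;0 0 0 0;0 0 0 0;0 0 0 0;0 0 0 0"}}

```text
time_s: 17.1
tool_pos: [0.572, 0.127, 0.1881]
ee_rot: [178.3, 0.5, 97.5]
force: [0.2, -0.5, -0.2]
gripper_width: 0.0002
```

```bash
python3 -c "
from meas import *
go();pawl();wheel(.48)"
```

```text
t 17.1 tcp press mm [ 54.9 110.6 188.1] rpy [178.3   0.5  97.5] F press [ 0.1 -0.5 -0.2] w 0.0
pin 59 [ 24.4  72.5 190.3] red y,z 2-98% [[60.0, 135.0], [126.0, 200.0]]
a side 123 [-36.2  15.2 257.2] w= 0.491 r 108.3
a scene few 0
b side 143 [-37.2 107.6 136.7] w= 0.473 r 108.5
b scene 40 [-37.2 105.1 135.7] w= 0.486 r 106.1
```

Call:
{"op": "apply_moves", "data": {"moves": "0.3 0 0 0;0.2 0 -0.3 0;0 0 -0.6 0;0 0 -0.6 0;0 0 -0.6 0;0.6 0 -0.3 0;0.8 0 0 0;0.8 0 0 0"}}

```text
time_s: 18.05
tool_pos: [0.5489, 0.2677, 0.3115]
ee_rot: [178.4, 0.3, 97.2]
force: [0.2, -0.1, -0.2]
gripper_width: -0.0001
```

Call:
{"op": "apply_moves", "data": {"moves": "0.8 0 0 0;0.8 0 0 0;0.8 0 0 0;0 0 0 0;0 0 0 0;0 0 0 0;0 0 0 0;0 0 0 0"}}

```text
time_s: 18.85
tool_pos: [0.5282, 0.4001, 0.3107]
ee_rot: [178.3, 0.2, 97.7]
force: [-0.2, -0.7, 0.1]
gripper_width: 0.0001
```

```bash
python3 -c "
from meas import *
go();pawl();wheel(.48)
im,d,c=look('side','side9.png');im2,d2,c2=look('scene','scene9.png')
for n,a,b,cc in(('side',cv2.imread('pics/side0.png')[:,:,::-1],im,c),('scene',cv2.imread('pics/scene0.png')[:,:,::-1],im2,c2)):
    # pawl pixels before/after: centroid
    for q in(a,b):
        m=masks(q);ys,xs=np.nonzero(m['red']);k=(np.abs(xs-(275 if n=='side' else 300))<25)&(np.abs(ys-(240 if n=='side' else 218))<45)
        print(n,'red n',k.sum(),'cols',xs[k].min(),xs[k].max(),'rows',ys[k].min(),ys[k].max(),xs[k].mean().round(2),ys[k].mean().round(2))
f=lambda i,a,b,e,g:cv2.resize(i[b:g,a:e],None,fx=3,fy=3,interpolation=3)[:,:,::-1]
cv2.imwrite('pics/p9.png',np.hstack([f(im,190,150,320,350),f(im2,230,130,360,330)]))"
```

```text
t 18.85 tcp press mm [ 49.1 387.  310.7] rpy [178.3   0.2  97.7] F press [-0.3 -0.7  0.1] w 0.0Traceback (most recent call last):
  File "<string>", line 3, in <module>
    go();pawl();wheel(.48)
         ~~~~^^
  File "meas.py", line 27, in pawl
    R=press(pts(c,d,m['red']));R=R[np.all((R>(-10,40,100))&(R<(30,200,240)),1)]
            ~~~^^^^^^^^^^^^^^
  File "h.py", line 16, in pts
    v,u=np.nonzero(mask&(d>0)); o,r=ray(c,np.c_[u,v]); return o+r*d[v,u][:,None]
                                    ~~~^^^^^^^^^^^^^^
  File "h.py", line 11, in ray
    p=cv2.undistortPoints(np.array(uv,float).reshape(-1,1,2),K(c),np.array(c['D'],float)).reshape(-1,2)
      ~~~~~~~~~~~~~~~~~~~^^^^^^^^^^^^^^^^^^^^^^^^^^^^^^^^^^^^^^^^^^^^^^^^^^^^^^^^^^^^^^^^
cv2.error: OpenCV(4.12.0) /io/opencv/modules/calib3d/src/undistort.dispatch.cpp:347: error: (-215:Assertion failed) CV_IS_MAT(_src) && CV_IS_MAT(_dst) && (_src->rows == 1 || _src->cols == 1) && (_dst->rows == 1 || _dst->cols == 1) && _src->cols + _src->rows - 1 == _dst->rows + _dst->cols - 1 && (CV_MAT_TYPE(_src->type) == CV_32FC2 || CV_MAT_TYPE(_src->type) == CV_64FC2) && (CV_MAT_TYPE(_dst->type) == CV_32FC2 || CV_MAT_TYPE(_dst->type) == CV_64FC2) in function 'cvUndistortPointsInternal'
```

Call:
{"op": "apply_moves", "data": {"moves": "0 -0.6 0 0;0 -0.8 0 0;0 -0.8 0 0;0 -0.8 0 0;0.3 -0.8 0 0;0.3 -0.6 0 0;0 0 0 0;0 0 0 0"}}

```text
time_s: 19.7
tool_pos: [0.3032, 0.3939, 0.3036]
ee_rot: [178.2, 0.1, 96.8]
force: [0.4, 0.5, -0.3]
gripper_width: 0.0003
```

```bash
python3 -c "
from meas import *
go();pawl();wheel(.48)
im,d,c=look('side','side9.png');im2,d2,c2=look('scene','scene9.png')
for n,a,b,cc in(('side',cv2.imread('pics/side0.png')[:,:,::-1],im,c),('scene',cv2.imread('pics/scene0.png')[:,:,::-1],im2,c2)):
    for q in(a,b):
        m=masks(q);ys,xs=np.nonzero(m['red']);k=(np.abs(xs-(275 if n=='side' else 300))<25)&(np.abs(ys-(240 if n=='side' else 218))<45)
        print(n,'red n',k.sum(),'cols',xs[k].min(),xs[k].max(),'rows',ys[k].min(),ys[k].max(),xs[k].mean().round(2),ys[k].mean().round(2))
f=lambda i,a,b,e,g:cv2.resize(i[b:g,a:e],None,fx=3,fy=3,interpolation=3)[:,:,::-1]
cv2.imwrite('pics/p9.png',np.hstack([f(im,190,150,320,350),f(im2,230,130,360,330)]))"
```

```text
t 19.7 tcp press mm [-174.6  411.8  303.6] rpy [1.782e+02 1.000e-01 9.680e+01] F press [ 0.5  0.4 -0.3] w 0.0
pin 172 [ 37.8  71.2 191.9] red y,z 2-98% [[58.0, 139.0], [126.0, 203.0]]
a side 128 [-36.   15.4 257.1] w= 0.493 r 108.2
a scene 63 [-36.   14.1 256.1] w= 0.482 r 107.0
b side 139 [-37.  107.5 136.7] w= 0.473 r 108.3
b scene 54 [-36.1 106.8 135.1] w= 0.488 r 107.8
side red n 472 cols 269 278 rows 213 271 273.43 241.25
side red n 469 cols 269 278 rows 213 271 273.46 241.04
scene red n 69 cols 292 309 rows 206 237 301.04 223.2
scene red n 80 cols 293 309 rows 208 235 301.9 224.76
```

View pics/p9.png

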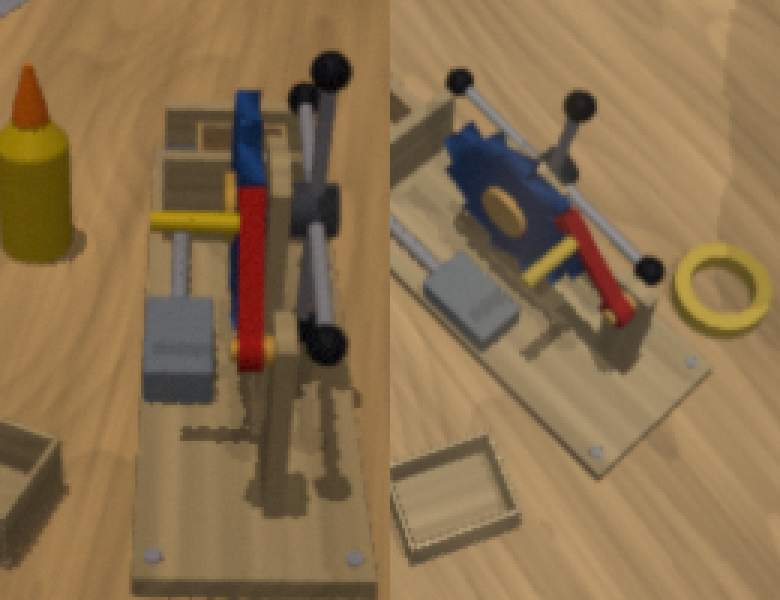

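The picture shows the pawl back in the wheel at side crop (250,280), with its pin where it was at the start. The glue, tray and tape look untouched, so I'll check them numerically and hand in.

```bash
python3 -c "
import cv2,numpy as np
from station import manip
a=cv2.imread('pics/side0.png').astype(int);b=cv2.imread('pics/side9.png').astype(int);d=np.abs(a-b).max(2)
for n,(x0,y0,x1,y1) in dict(glue=(185,165,218,238),tray=(148,285,212,333),tape=(322,303,373,350)).items():print(n,'changed px',(d[y0:y1,x0:x1]>40).mean().round(4))
print(manip.hand_in())"
```

```text
glue changed px 0.0
tray changed px 0.0
tape changed px 0.0
the job is handed in; nothing more can be done
None
```

The press is eased by one notch and the job is handed in, at about 20 s on the robot's clock. With the shut fingertips I tipped the pawl back by its yellow pin, pushed the upper knob towards the pawl, then tipped the pawl forward so it dropped into the next notch.

**Wheel:** it turned from about -0.044 to about 0.48 rad. The four knob readings at the end span 0.473 to 0.493, all inside the 0.44 to 0.53 window where the pawl can drop in. The readings disagree by up to 0.02 rad, depending on camera and knob.

**Pawl:** the pin is back within about 0.5 mm of where it sat at the start, so the pawl is fully seated. The side view agrees. In the scene view the red pawl's outline shifted by 1–2 pixels, possibly because the moved handle hides different parts of it.

**Forces and other objects:** the wrist force at the end of each move call was never above about 4 N. The side view showed no changed pixels at the glue bottle, tray or tape roll. The arm is clear of everything. No check failed.

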